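# Let a dose of wax-cased pills run from the dispenser into a bone box

## Robot

A 6-joint arm with a two-finger parallel gripper is mounted at the origin on the work surface. World frame = base frame: x ahead of the robot, y to its left, z up, the work surface at z = 0. Lengths are in m, angles in rad, forces in N, time in s.
With the tool pointing down it reaches from about 0.325 to 0.9 m from the base axis. Payload 3.5 kg.
Tool frame: the origin (TCP) lies at the very end of the fingers, on their centre line; the grasp point (between the pads) lies 19 mm behind it; z points along the fingers, y is the direction in which the jaws open and shut (so a half turn about z gives the same grasp; the last joint's range is limited). The gripper opens to 85 mm and grips with 20 to 120 N. Pads are 22 mm wide; open, the fingers measure 114 mm over their backs; the gripper's body (76 mm by 85 mm) begins 54 mm behind the grasp point. The pads swing forward as they close: fully open they stand 13 mm farther back than shut.
Start: joints at [1.128, 0.276, -0.026, 1.268, 0, 1.467], TCP at [0.208, 0.589, 0.231] pointing down, gripper open.
Joint ranges: [-3.12, 3.12], [-0.85, 1.88], [-1.08, 1.24], [-1.95, 2.15], [-1.57, 1.53], [-3.14, 3.14]. Speed limits (rad/s): [2.57, 2.57, 3.14, 3.14, 3.14, 3.14].

## Interface

Orientations are given as a 3x3 rotation matrix whose columns are the frame's x, y, z axes.
In Python, from plant import arm gives the robot as it stands.
- The arm moves only by the tool apply_moves, never from a script. Its argument "deltas" is text: rows parted by semicolons, each of 5 numbers parted by spaces: the shift along the tool's x, y, z in mm, then the turn about the tool's z in rad, then the gripper command: -1 is shut, 1 is fully open, values between are in proportion. A call has 1 to 5 rows; each row is the pose to reach, as a shift and turn from the pose commanded when the call began, along the tool's axes at that moment; what a row does not reach only later rows make up. A row lasts 1/12 s, in which the tool goes at most 41.7 mm and 7.16 degrees, less where a joint would pass 70% of its speed; a pose out of reach is approached as far as the arm can. A call with a gripper value outside its range is refused whole. The fingers move at their own pace and stop on an object; the grip force is fixed at half the most. Time passes only in rows, so rows that repeat a pose let the fingers close. It gives the time, the measured TCP pose, the force and the opening at its end, in the units of the state.
- arm.get_obs(): the state, without advancing time (a new reading comes with each control period).
- arm.camera(name): name is "side" or "top"; returns a dict with "img" (420x560x3 uint8, red, green, blue), "depth" (420x560 float32, m along the optical axis (not along the pixel's ray), 0 where there is no reading), "fx", "fy", "cx", "cy" (pixels), "xyz" and "attitude" of the camera in the world. Camera axes: x right, y up, looking along -z (the intrinsics and any distortion apply to the point x, -y, -z); pixel columns grow to the right and rows downward; lengths in m; the calibration is good to about 2 mm. A picture is of the moment at which its call begins.
- arm.sign_off(): hands the job in, once; it reports no verdict.
The state is a dict: "t": time; "joint_positions": joint angles; "qvel": joint speeds; "joint_torque": joint torques, N m; "eef_pos": TCP position; "eef_rot": TCP orientation; "wrist_force": force on the tool from outside, world axes, zero at the start; "moment": the same for the moment, N m; "finger_gap": finger opening in m.
Only numpy, scipy, OpenCV 4.12 (cv2) and the standard library are available. Lean on these libraries where they do the work, as an engineer would, in place of code of your own. Each camera call takes 0.05 s, during which the arm holds its last target.

## Task

Using only the fingertips, and without gripping or lifting anything, push the empty open bone pill box along the marble slab until it stands under the spout of the pill dispenser, up against the dispenser's iron foot. Then press the pad of the dispenser's rocking lever fully down to raise the gate, keep it down until all three pills have rolled into the box, and let it up again so that the gate drops shut. Leave everything else where it stands and do not touch the pills or the gate.

Things in the scene. Friction and masses are not known exactly. Their poses are not given: they have to be found in the camera images.
- pill_box: The only open box: empty, pale bone, loose, about 0.25 kg; outside 74 mm (its x) by 92 mm (its y) by 34 mm high, walls and floor 5 mm. Origin at the centre of its underside, on the slab (slab top at z = 20 mm). It slides when pushed. It starts before the spout, on the -y side of it, its y axis within about 0.3 rad of the spout's y axis.
- spout (a point): Open lower end of the bolted-down dispenser's runway: middle of the lip's floor edge, 47 mm above the slab; underside of the lip 42 mm above it, so the box passes under. Axes are the dispenser's: pills roll out to -y, runway rises to +y, the pad lies to -x, z up. Pills drop 15 to 45 mm beyond the lip. The two gate guides stand 30 mm from the lip to +y, 150 mm above the slab.
- foot_edge (a point): Middle of the top of the iron foot's upright -y edge, under the runway, 12 mm above the slab; same axes as spout, 18 mm to +y of it. The edge is straight along x, from 97 mm on the -x side to 45 mm on the +x side. A box standing square against it in the runway's line has its origin 46 mm to -y of this point (28 mm to -y of the spout).
- pad_top (a point): Round dark-wood pad, 38 mm across, on the free end of the rocking iron lever; this point is the centre of its top, about 158 mm above the slab with the lever up, 103 mm fully down (it tilts 0.28 rad either way and shifts 7 mm to the spout's -x). Free room around and below. Takes about 3 N at first, 6 N fully down; a spring brings it back up when let go.
- lever: The rocking iron lever, a flat bar 170 mm long across the runway. Origin on its pivot, 118 mm above the slab, 60 mm from the runway's middle; the pad is 100 mm beyond it, the gate hangs on the other end. At rest (pad up, gate shut) its axes are the spout's; it rocks 0.56 rad about its y until the pad is fully down. The pills can pass when the pad is about 39 mm down of its 55 mm.
- gate: Brass gate plate, 42 mm wide, that slides upright between two iron guides across the runway, driven by the lever's other end. Origin at the middle of its lower edge: 55 mm above the slab when shut, 88 mm fully raised.
- pill_1: Wax-cased pill, a ball 26 mm across, 12 g; origin at its centre. Lowest of the three lying in the runway, against the gate.
- pill_2: Wax-cased pill as pill_1, second in the runway.
- pill_3: Wax-cased pill as pill_1, last in the runway. After the gate opens all three are out in under 2 s.
- lidded_box_a: Closed bone box with a flat lid and small brass knob, 77 x 95 x 48 mm, loose on the slab; not to be moved. Origin at the centre of its underside.
- lidded_box_b: Second closed bone box, as lidded_box_a; not to be moved.
- scoop: Copper scoop lying on the slab, about 170 mm long and 24 mm high, its bowl towards its own +x; not to be moved. Origin on its underside near the middle of its length.
- crock: Brown stoneware crock with a lid, 144 mm across, 166 mm high; not to be moved. Origin at the centre of its underside.
- mortar: Brass mortar with its pestle leaning in it, 104 mm across, 85 mm high (pestle to 155 mm); not to be moved. Origin at the centre of its underside.
- jar: Small blue-and-white jar, 76 mm across, 120 mm high; not to be moved. Origin at the centre of its underside.
Things that resemble listed ones, but are neither listed nor needed, are in the scene too. What is shaped like the pill_box but blue is not meant.

How it is judged:
On the way, in this order (a step that is already met when the one before it is completed fails the run):
1. the open box stands under the spout with the gate still shut (x of pill_box in the frame of spout between -0.024 and 0.024 m and y of pill_box in the frame of spout between -0.046 and -0.008 m and height (world z) of pad_top above 0.17 m), for 0.2 s.
2. the fingers press the lever's pad down and the gate rises (height (world z) of pad_top below 0.149 m and contact force between the fingers and lever above 0.5 N), for 0.05 s.
3. with the gate still up, all three pills lie in the box (height (world z) of pad_top below 0.149 m and x of pill_1 in the frame of pill_box between -0.034 and 0.034 m and y of pill_1 in the frame of pill_box between -0.043 and 0.043 m and z of pill_1 in the frame of pill_box between 0.005 and 0.044 m and x of pill_2 in the frame of pill_box between -0.034 and 0.034 m and y of pill_2 in the frame of pill_box between -0.043 and 0.043 m and z of pill_2 in the frame of pill_box between 0.005 and 0.044 m and x of pill_3 in the frame of pill_box between -0.034 and 0.034 m and y of pill_3 in the frame of pill_box between -0.043 and 0.043 m and z of pill_3 in the frame of pill_box between 0.005 and 0.044 m), for 0.1 s.
At the end, for the whole second after the job is handed in: All three pills lie in the open box (on its floor or on one another); it stands flat and still on the slab under the spout, its middle within 30 mm of the runway's line and its edge at most about 27 mm short of the foot; the lever is up again (pad within 6 mm of rest) and the gate shut (x of pill_1 in the frame of pill_box between -0.034 and 0.034 m and y of pill_1 in the frame of pill_box between -0.043 and 0.043 m and z of pill_1 in the frame of pill_box between 0.005 and 0.044 m and x of pill_2 in the frame of pill_box between -0.034 and 0.034 m and y of pill_2 in the frame of pill_box between -0.043 and 0.043 m and z of pill_2 in the frame of pill_box between 0.005 and 0.044 m and x of pill_3 in the frame of pill_box between -0.034 and 0.034 m and y of pill_3 in the frame of pill_box between -0.043 and 0.043 m and z of pill_3 in the frame of pill_box between 0.005 and 0.044 m and height (world z) of pad_top above 0.172 m and height (world z) of gate below 0.08 m and height (world z) of pill_box below 0.024 m and angle between pill_box's own z axis and vertical below 0.06 rad and linear speed of pill_box below 0.02 m/s and x of pill_box in the frame of spout between -0.03 and 0.03 m and y of pill_box in the frame of spout between -0.055 and -0.005 m); the robot touches nothing.
It fails at once if the open box is lifted or tipped (height (world z) of pill_box above 0.028 m or angle between pill_box's own z axis and vertical above 0.17 rad).
It fails at once if the fingers touch a pill (contact force between the fingers and pill_1 above 0.2 N or contact force between the fingers and pill_2 above 0.2 N or contact force between the fingers and pill_3 above 0.2 N).
It fails at once if a pill is lifted (height (world z) of any of pill_1, pill_2, pill_3 above 0.125 m).
It fails at once if the fingers touch the gate instead of working the lever (contact force between the fingers and gate above 1 N).
It fails at once if another thing on the slab is moved (distance of any of lidded_box_a, lidded_box_b, scoop, crock, mortar, jar from where it was at the start of the episode above 0.015 m).
It also fails if it takes over 72 s, if anything falls off the work surface, if the arm or the gripper's body presses on something with over 40 N, if the wrist force passes 120 N, or if a joint passes its speed limit or range.

## Working session

There is one attempt and no reset: what is moved stays moved. The work goes in short steps, Python scripts to look and compute and a tool call to move; the robot and the scene stay as the last step left them, time stands still between calls to the robot, and variables do not carry over. Pictures are saved under pics/ and viewed, and the job is handed in when it is done.

Besides the shell and the picture viewer there is one more tool, called as a command line: name --argument value ..., lists and objects as JSON in quotes. apply_moves: Moves the arm, as the interface text tells. Its arguments: {"type":"object","properties":{"deltas":{"type":"string"}},"required":["deltas"]}

```bash
ls; mkdir -p pics; cat > h.py <<'E'
import numpy as np, cv2
from plant import arm
def shot(n,tag):
    c=arm.camera(n); cv2.imwrite(f'pics/{tag}.png',c['img'][:,:,::-1]); np.savez(f'{tag}.npz',**{k:np.array(v) for k,v in c.items()}); return c
def load(tag): return dict(np.load(f'{tag}.npz'))
def pts(c):
    h,w=c['depth'].shape; v,u=np.mgrid[:h,:w]; d=c['depth']
    p=np.stack([(u-c['cx'])/c['fx']*d,-(v-c['cy'])/c['fy']*d,-d],-1)
    return p@np.array(c['attitude']).T+c['xyz']
E
python3 - <<'E'
from h import *
a=shot('top','top0');b=shot('side','side0')
for c in (a,b): print({k:v for k,v in c.items() if k not in('img','depth')})
print(arm.get_obs())
E
```

```text
pics
{'fx': 429.50082978947205, 'fy': 429.50082978947205, 'cx': 276.0297602017121, 'cy': 208.41201228105265, 'xyz': array([ 0.27787796, -0.03052833,  1.30930188]), 'attitude': array([[-0.02070117,  0.98376476, -0.17826484],
       [-0.99975199, -0.01890438,  0.01177218],
       [ 0.00821107,  0.17846433,  0.98391212]])}
{'fx': 476.5330682894079, 'fy': 476.5330682894079, 'cx': 286.01470932171003, 'cy': 213.7189510349685, 'xyz': array([0.3570465 , 0.67840025, 0.99818349]), 'attitude': array([[-0.98900533,  0.10369375, -0.10543278],
       [-0.14716783, -0.76003539,  0.63299908],
       [-0.01449459,  0.64155577,  0.76693944]])}
{'t': 0.1, 'joint_positions': array([ 1.12762169e+00,  2.77069312e-01, -2.77313510e-02,  1.26800316e+00,
        1.34191133e-05,  1.46741878e+00]), 'qvel': array([-9.40631484e-04, -7.72934375e-05,  2.57718327e-03, -9.86315490e-04,
       -3.36318276e-04, -3.22261395e-04]), 'joint_torque': array([ 2.49894056e-04, -4.46705854e+01,  2.96129608e+01,  8.45577044e-03,
       -1.43138868e-04, -3.63642599e-06]), 'eef_pos': array([0.2080009 , 0.5886316 , 0.23026967]), 'eef_rot': array([[-9.42822213e-01,  3.33294932e-01, -8.72957938e-04],
       [ 3.33296003e-01,  9.42820506e-01, -1.80781096e-03],
       [ 2.20508413e-04, -1.99539772e-03, -9.99997985e-01]]), 'wrist_force': array([ 0.43111093, -0.54501917, -0.09427036]), 'moment': array([ 0.03399972,  0.01667934, -0.01684387]), 'finger_gap': 0.08549961569396917}
```

View pics/top0.png

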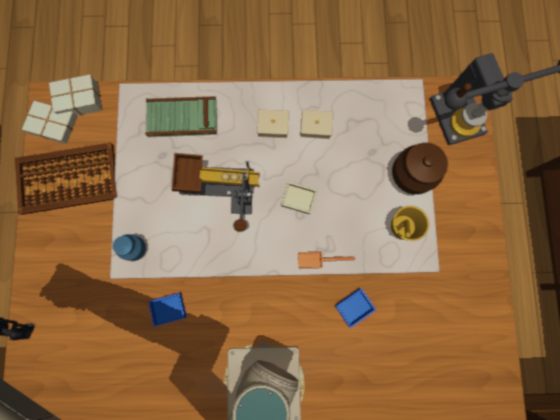

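View pics/side0.png

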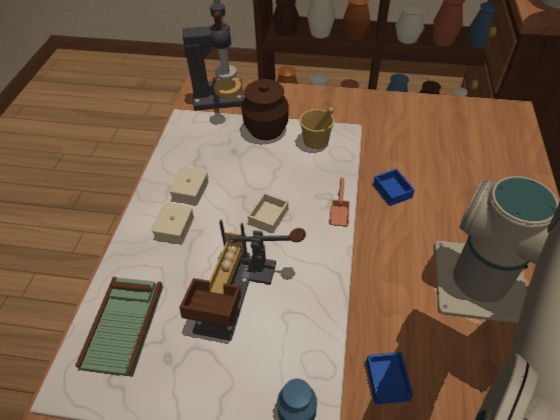

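Top view: the dispenser's lip is near (259,179), the pad near (240,226), and the open bone box near (298,198). Pills roll out to the image right (world -y). Now measuring.

```bash
python3 - <<'E'
from h import *
a=load('top0');b=load('side0')
cv2.imwrite('pics/t0c.png',cv2.resize(a['img'][140:250,160:340,::-1],None,fx=4.4,fy=4.4,interpolation=cv2.INTER_CUBIC))
cv2.imwrite('pics/s0c.png',cv2.resize(b['img'][180:340,170:320,::-1],None,fx=3.7,fy=3.7,interpolation=cv2.INTER_CUBIC))
P=pts(a);Q=pts(b)
for n,p,uv in [('top slab',P,(340,150)),('pad',P,(240,226)),('lip',P,(258,180)),('box',P,(298,198)),('crock',P,(427,161)),('boxa',P,(317,118)),('scoop',P,(310,260)),('hopper',P,(178,172)),('S pad',Q,(298,235)),('S slab',Q,(320,140)),('S box',Q,(268,214))]:
    print(n,p[uv[1],uv[0]].round(4))
# wall-top points of box from both
for nm,c,p,(r0,r1,c0,c1) in [('top',a,P,(178,218,275,322)),('side',b,Q,(190,235,243,295))]:
    m=np.zeros(p.shape[:2],bool); m[r0:r1,c0:c1]=1
    h=m&(p[...,2]>.043)&(p[...,2]<.062)
    X=p[h][:,:2].astype(np.float32); print(nm,len(X),cv2.minAreaRect(X), p[h][:,2].mean())
# pad
for nm,c,p in [('top',a,P),('side',b,Q)]:
    h=(p[...,2]>.165)&(p[...,2]<.2)&(p[...,0]>.3)&(p[...,0]<.75)&(abs(p[...,1])<.25)
    v,u=np.nonzero(h);print(nm,h.sum(),p[h].min(0),p[h].max(0))
E
```

```text
top slab [ 0.6939 -0.2503  0.0189]
pad [0.437  0.0525 0.1793]
lip [0.5899 0.0065 0.0668]
box [ 0.5428 -0.114   0.0193]
crock [ 0.6051 -0.458   0.1842]
boxa [ 0.786  -0.1778  0.0561]
scoop [ 0.3528 -0.1441  0.0215]
hopper [0.6085 0.2361 0.1045]
S pad [0.4353 0.0574 0.1781]
S slab [ 0.4285 -0.3892  0.0602]
S box [ 0.5387 -0.1192  0.0227]
top 216 ((0.5395742058753967, -0.1157960593700409), (0.091575026512146, 0.07493915408849716), 72.09005737304688) 0.05253594709763399
side 345 ((0.5358793139457703, -0.11461276561021805), (0.09673185646533966, 0.07630746066570282), 71.28533935546875) 0.050728545099832906
top 166 [0.42293315 0.02998141 0.16534046] [0.61879764 0.07122406 0.18699577]
side 226 [0.41832259 0.02891125 0.16536336] [0.61642952 0.07200286 0.18343056]
```

```bash
sleep 1
```

```text
(no output)
```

View pics/t0c.png

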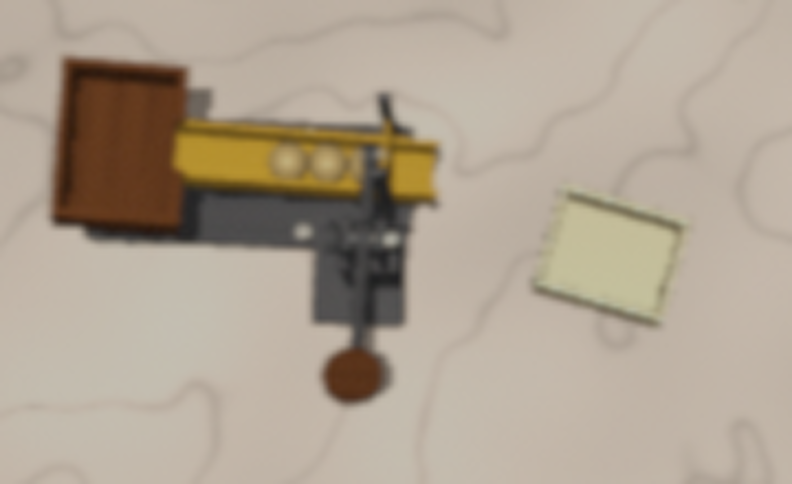

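View pics/s0c.png

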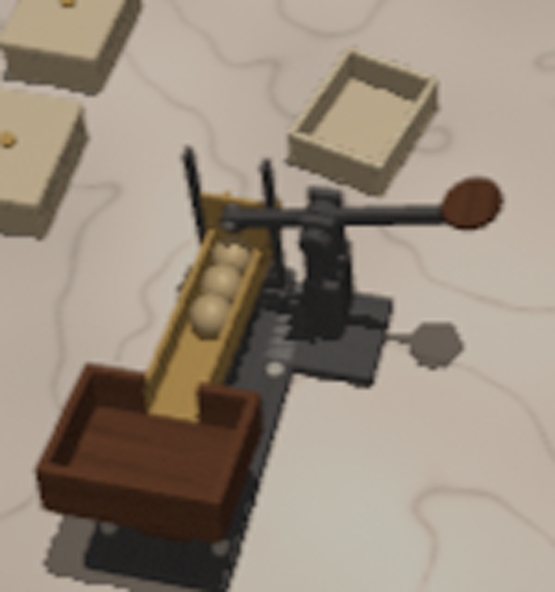

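```bash
python3 - <<'E'
from h import *
for t in ('top0','side0'):
    a=load(t);P=pts(a)
    hsv=cv2.cvtColor(a['img'],cv2.COLOR_RGB2HSV)
    reg=(P[...,0]>.38)&(P[...,0]<.7)&(P[...,1]>-.05)&(P[...,1]<.3)
    br=reg&(hsv[...,0]>15)&(hsv[...,0]<32)&(hsv[...,1]>150)&(P[...,2]>.05)
    X=P[br]; print(t,'brass',len(X),X[:,1].min())
    # edges per y bin
    rows=[]
    for y in np.arange(0.005,.14,.01):
        s=X[abs(X[:,1]-y)<.005]
        if len(s)>3: rows.append((y,s[:,0].min(),s[:,0].max(),np.median(s[:,2]))); 
    R=np.array(rows);print(R.round(3))
    # foot pts
    ft=reg&(P[...,2]>.026)&(P[...,2]<.038)&(hsv[...,2]<110)
    F=P[ft];print('foot',len(F),F.min(0),F.max(0)); print(cv2.minAreaRect(F[F[:,0]<.53][:,:2].astype(np.float32)))
    f=F[F[:,0]<.53]
    for x in np.arange(.46,.54,.01):
        s=f[abs(f[:,0]-x)<.005]
        if len(s): print('  foot x',x.round(3),s[:,1].min().round(4),s[:,1].max().round(4))
    lv=reg&(P[...,2]>.12)&(hsv[...,2]<90)
    L=P[lv]
    wood=reg&(P[...,2]>.165)&(P[...,0]<.46)
    W=P[wood]; print('pad',len(W),W.mean(0),(W.min(0)+W.max(0))/2)
    for x in np.arange(.46,.62,.02):
        s=L[(abs(L[:,0]-x)<.01)&(L[:,2]<.185)]
        if len(s): print('  lever',x.round(3),s[:,1].mean().round(4),s[:,1].min().round(4),s[:,1].max().round(4),s[:,2].mean().round(3))
E
```

```text
top0 brass 622 0.008609509659518406
[[0.005 0.572 0.607 0.069]
 [0.015 0.572 0.608 0.071]
 [0.025 0.572 0.611 0.074]
 [0.035 0.565 0.613 0.099]
 [0.045 0.607 0.612 0.095]
 [0.055 0.574 0.61  0.096]
 [0.065 0.575 0.614 0.093]
 [0.075 0.575 0.613 0.1  ]
 [0.085 0.576 0.612 0.099]
 [0.095 0.576 0.615 0.099]
 [0.105 0.577 0.615 0.104]
 [0.115 0.578 0.614 0.091]
 [0.125 0.578 0.615 0.09 ]
 [0.135 0.578 0.616 0.092]]
foot 645 [0.4967041  0.02554465 0.02606995] [0.66359144 0.24502166 0.03789214]
((0.5110344290733337, 0.05952342599630356), (0.06089102849364281, 0.03004130907356739), 80.7466812133789)
  foot x 0.5 0.03 0.0873
  foot x 0.51 0.0297 0.0871
  foot x 0.52 0.0297 0.087
  foot x 0.53 0.072 0.0874
pad 149 [0.43965323 0.05256979 0.17839309] [0.44013092 0.05262329 0.17872935]
  lever 0.46 0.0502 0.0448 0.0554 0.169
  lever 0.48 0.0501 0.0457 0.0541 0.158
  lever 0.5 0.0484 0.0456 0.0513 0.154
  lever 0.52 0.0509 0.0335 0.0712 0.144
  lever 0.54 0.089 0.0348 0.2268 0.142
  lever 0.56 0.1235 0.0328 0.2426 0.137
  lever 0.58 0.131 0.0413 0.2424 0.134
  lever 0.6 0.1876 0.0439 0.2409 0.133
[... 297 characters left out ...]
1353 0.02644257 0.02611243] [0.64475348 0.24781898 0.03785997]
((0.5113326907157898, 0.06192588061094284), (0.0377863347530365, 0.06416170299053192), 2.2214910984039307)
  foot x 0.49 0.0332 0.0772
  foot x 0.5 0.0312 0.0931
  foot x 0.51 0.0296 0.0934
  foot x 0.52 0.0313 0.0925
  foot x 0.53 0.0659 0.0947
pad 201 [0.43690221 0.05558632 0.17723115] [0.43915404 0.05416117 0.17439696]
  lever 0.46 0.0553 0.0487 0.0638 0.163
  lever 0.48 0.0534 0.0495 0.056 0.154
  lever 0.5 0.053 0.0466 0.0569 0.15
  lever 0.52 0.0568 0.0396 0.0731 0.143
  lever 0.54 0.1449 0.0378 0.2501 0.135
  lever 0.56 0.1611 0.0376 0.2515 0.134
  lever 0.58 0.1714 0.0362 0.2495 0.13
  lever 0.6 0.2131 0.0348 0.2479 0.131
```

```bash
cat >> h.py <<'E'
SP=np.array([.588,.007]);YAW=-.05
def go(x,y,z,yax=None):
    o=arm.get_obs();R=o['eef_rot'];d=R.T@(np.array([x,y,z])-o['eef_pos'])
    a=0
    if yax is not None:
        w=R.T@np.array([np.cos(yax),np.sin(yax),0]); a=np.arctan2(-w[0],w[1])
    print('t',o['t'],'pos',o['eef_pos'].round(4),'j',o['joint_positions'].round(2),'F',o['wrist_force'].round(1),'gap',round(o['finger_gap'],4))
    print('shift mm',(d*1000).round(1),'turn',round(a,3))
E
python3 - <<'E'
from h import *
go(.45,-.115,.25,np.pi/2-.05)
E
```

```text
t 0.1 pos [0.208  0.5886 0.2303] j [ 1.13  0.28 -0.03  1.27  0.    1.47] F [ 0.4 -0.5 -0.1] gap 0.0855
shift mm [-462.7 -582.8  -18.7] turn -0.29
```

apply_moves --deltas "-25 -31 -20 0 -0.2; -51 -63 -20 0 -0.2; -76 -95 -20 0 -0.2; -102 -126 -20 0 -0.2; -127 -158 -20 0 -0.2"

```text
t: 0.52
eef_pos: [0.2754, 0.396, 0.2509]
eef_rot: [[-0.943, 0.333, -0.0], [0.333, 0.943, -0.001], [-0.0, -0.001, -1.0]]
wrist_force: [1.0, 0.5, 0.9]
finger_gap: 0.0343
```

apply_moves --deltas "-25 -32 0 0 -0.2; -50 -64 0 0 -0.2; -76 -96 0 0 -0.2; -101 -128 0 0 -0.2; -126 -160 0 0 -0.2"

```text
t: 0.93
eef_pos: [0.3406, 0.2032, 0.2511]
eef_rot: [[-0.943, 0.333, -0.0], [0.333, 0.943, -0.0], [-0.0, -0.0, -1.0]]
wrist_force: [1.4, 0.5, -0.5]
finger_gap: 0.0339
```

apply_moves --deltas "-25 -32 0 0 -0.2; -50 -64 0 0 -0.2; -76 -96 0 0 -0.2; -101 -128 0 0 -0.2; -126 -160 0 0 -0.2"

```text
t: 1.35
eef_pos: [0.4061, 0.0103, 0.2511]
eef_rot: [[-0.943, 0.334, 0.0], [0.334, 0.943, 0.0], [-0.0, 0.0, -1.0]]
wrist_force: [0.5, 1.3, 0.8]
finger_gap: 0.034
```

```bash
python3 - <<'E'
from h import *
go(.45,-.115,.25,np.pi/2-.05)
E
```

```text
t 1.35 pos [0.4061 0.0103 0.2511] j [-0.13 -0.13 -0.43  1.28  0.    0.21] F [0.5 1.3 0.8] gap 0.034
shift mm [ -83.2 -103.5    1.1] turn -0.29
```

apply_moves --deltas "-26 -32 0 -0.1 -0.2; -52 -64 0 -0.2 -0.2; -78 -98 0 -0.29 -0.2; -83 -104 0 -0.29 -0.2; -83 -104 40 -0.29 -0.2"

```text
t: 1.77
eef_pos: [0.4567, -0.1188, 0.2178]
eef_rot: [[-0.998, 0.055, 0.015], [0.055, 0.998, -0.007], [-0.015, -0.006, -1.0]]
wrist_force: [2.3, 0.5, -0.9]
finger_gap: 0.0343
```

apply_moves --deltas "0 0 40 0 -0.2; 0 0 80 0 -0.2; 0 0 120 0 -0.2; 0 0 140 0 -0.2; 0 0 140 0 -0.2"

```text
t: 2.18
eef_pos: [0.4444, -0.1109, 0.0661]
eef_rot: [[-0.999, 0.05, -0.011], [0.05, 0.999, 0.005], [0.011, 0.004, -1.0]]
wrist_force: [-0.5, -0.3, -0.2]
finger_gap: 0.0343
```

```bash
python3 - <<'E'
from h import *
go(.45,-.115,.03,np.pi/2-.05)
shot('top','top1');b=shot('side','side1')
cv2.imwrite('pics/s1c.png',cv2.resize(b['img'][150:330,170:350,::-1],None,fx=3.3,fy=3.3,interpolation=cv2.INTER_CUBIC))
E
```

```text
t 2.1833 pos [ 0.4444 -0.1109  0.0661] j [-0.39  0.15 -0.57  0.86  0.   -0.34] F [-0.5 -0.3 -0.2] gap 0.0343
shift mm [-6.3 -4.  36. ] turn -0.0
```

View pics/s1c.png

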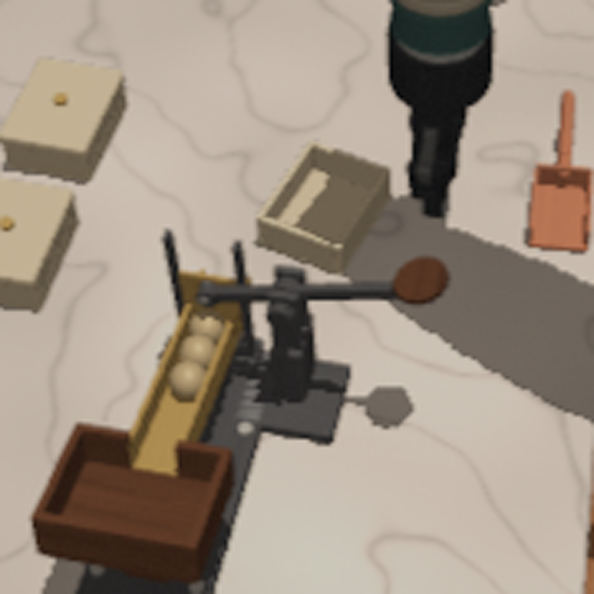

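View pics/top1.png

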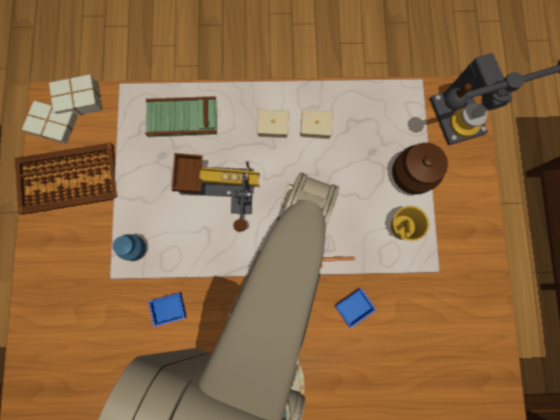

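apply_moves --deltas "0 0 25 0 -0.2; 0 0 30 0 -0.2; 0 0 30 0 -0.2; 0 0 30 0 -0.2"

```text
t: 2.62
eef_pos: [0.4508, -0.1137, 0.0427]
eef_rot: [[-0.999, 0.05, 0.002], [0.05, 0.999, -0.001], [-0.002, -0.001, -1.0]]
wrist_force: [-0.2, 0.9, 0.4]
finger_gap: 0.0344
```

```bash
python3 - <<'E'
from h import *
go(.534,-.119,.032,np.pi/2-.05)
E
```

```text
t 2.6167 pos [ 0.4508 -0.1137  0.0427] j [-0.39  0.18 -0.59  0.79  0.   -0.34] F [-0.2  0.9  0.4] gap 0.0344
shift mm [-83.3  -1.2  10.9] turn 0.0
```

apply_moves --deltas "0 0 10 0 -0.2; -10 0 10 0 -0.2; -20 0 10 0 -0.2; -26 0 10 0 -0.2; -32 0 10 0 -0.2"

```text
t: 3.03
eef_pos: [0.4837, -0.1155, 0.0318]
eef_rot: [[-0.999, 0.05, 0.001], [0.05, 0.999, -0.001], [-0.001, -0.001, -1.0]]
wrist_force: [-1.1, -0.4, 0.1]
finger_gap: 0.0345
```

apply_moves --deltas "-6 0 0 0 -0.2; -12 0 0 0 -0.2; -18 0 0 0 -0.2; -24 0 0 0 -0.2; -30 0 0 0 -0.2"

```text
t: 3.45
eef_pos: [0.5123, -0.1165, 0.0312]
eef_rot: [[-0.999, 0.05, -0.0], [0.05, 0.999, 0.0], [0.0, 0.0, -1.0]]
wrist_force: [-0.5, -0.7, 0.1]
finger_gap: 0.0345
```

```bash
python3 - <<'E'
from h import *
go(.534,-.119,.032,np.pi/2-.05)
b=shot('side','side2')
cv2.imwrite('pics/s2c.png',cv2.resize(b['img'][150:330,170:350,::-1],None,fx=3.3,fy=3.3,interpolation=cv2.INTER_CUBIC))
E
```

```text
t 3.45 pos [ 0.5123 -0.1165  0.0312] j [-0.35  0.29 -0.47  0.8  -0.   -0.3 ] F [-0.5 -0.7  0.1] gap 0.0345
shift mm [-21.8  -1.4  -0.8] turn 0.0
```

View pics/s2c.png

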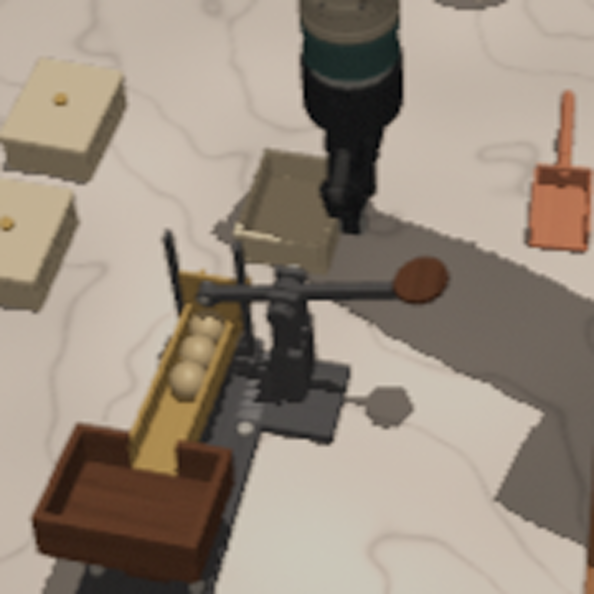

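Box has squared up against the fingers (fingertips near crop (350,215)). Continue the sideways push.

apply_moves --deltas "-6 0 0 0 -0.2; -12 0 0 0 -0.2; -16 0 0 0 -0.2; -19 0 0 0 -0.2; -19 0 0 0 -0.2"

```text
t: 3.92
eef_pos: [0.5319, -0.1176, 0.0315]
eef_rot: [[-0.999, 0.05, 0.001], [0.05, 0.999, -0.0], [-0.001, -0.0, -1.0]]
wrist_force: [-0.1, 0.5, 0.7]
finger_gap: 0.0342
```

```bash
cat >> h.py <<'E'
def box(c,r):
    P=pts(c);hsv=cv2.cvtColor(c['img'],cv2.COLOR_RGB2HSV)
    x0,x1,y0,y1=r
    h=(P[...,2]>.046)&(P[...,2]<.060)&(P[...,0]>x0)&(P[...,0]<x1)&(P[...,1]>y0)&(P[...,1]<y1)&(hsv[...,2]>75)&(hsv[...,1]<130)
    X=P[h][:,:2].astype(np.float32); (q,s,a)=cv2.minAreaRect(X)
    if s[0]>s[1]: a-=90
    while a>45:a-=90
    while a<-45:a+=90
    cr=np.cos(YAW);sr=np.sin(YAW);d=np.array(q)-SP
    print(len(X),'c',np.round(q,4),'size',np.round(s,4),'yaw',round(np.radians(a),3),'spout frame',(np.array([[cr,sr],[-sr,cr]])@d).round(4))
E
python3 - <<'E'
from h import *
go(.534,-.119,.032,np.pi/2-.05)
b=shot('side','side3');box(b,(.5,.66,-.19,-.04));a=shot('top','top3')
cv2.imwrite('pics/s3c.png',cv2.resize(b['img'][150:330,170:350,::-1],None,fx=3.3,fy=3.3,interpolation=cv2.INTER_CUBIC))
E
```

```text
t 3.9167 pos [ 0.5319 -0.1176  0.0315] j [-0.34  0.32 -0.43  0.82  0.   -0.29] F [-0.1  0.5  0.7] gap 0.0342
shift mm [-2.2 -1.3 -0.5] turn 0.0
245 c [ 0.5672 -0.107 ] size [0.0974 0.0974] yaw -0.062 spout frame [-0.015  -0.1149]
```

View pics/s3c.png

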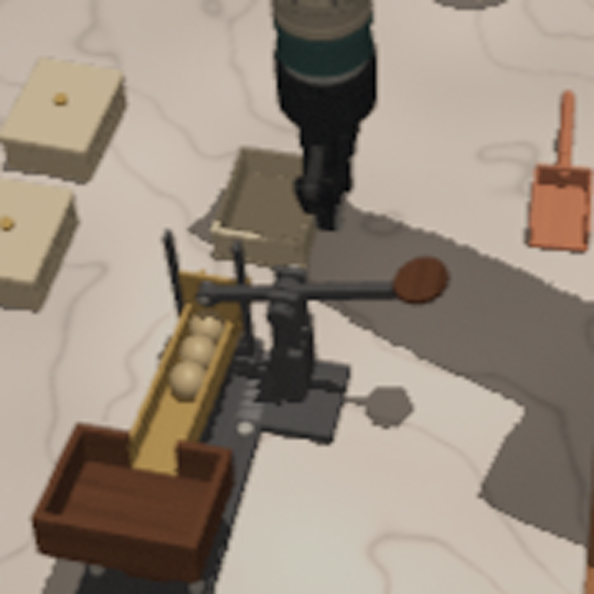

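apply_moves --deltas "-2 0 0 0 -0.2; -2 0 0 0 -0.2; 10 0 0 0 -0.2; 40 0 0 0 -0.2; 60 0 0 0 -0.2"

```text
t: 4.43
eef_pos: [0.4695, -0.1142, 0.0312]
eef_rot: [[-0.999, 0.05, -0.001], [0.05, 0.999, 0.0], [0.001, 0.0, -1.0]]
wrist_force: [-1.7, 0.6, -0.0]
finger_gap: 0.034
```

apply_moves --deltas "0 0 -30 0.12 -0.2; 0 0 -50 0.24 -0.2; 0 -25 -60 0.36 -0.2; 0 -50 -60 0.48 -0.2; 0 -75 -60 0.6 -0.2"

```text
t: 4.85
eef_pos: [0.4682, -0.1906, 0.0929]
eef_rot: [[-0.793, 0.609, 0.003], [0.609, 0.793, -0.002], [-0.004, 0.001, -1.0]]
wrist_force: [1.2, -0.7, -0.3]
finger_gap: 0.0341
```

```bash
python3 - <<'E'
from h import *
go(.578,-.19,.09,-.05)
E
```

```text
t 4.85 pos [ 0.4682 -0.1906  0.0929] j [-0.51  0.18 -0.46  0.92  0.    0.14] F [ 1.2 -0.7 -0.3] gap 0.0341
shift mm [-86.8  67.3   3.3] turn 0.966
```

apply_moves --deltas "-17 13 0 0.12 -0.2; -34 26 0 0.24 -0.2; -51 39 0 0.36 -0.2; -69 53 0 0.48 -0.2; -87 67 0 0.6 -0.2"

```text
t: 5.27
eef_pos: [0.5779, -0.1888, 0.0914]
eef_rot: [[-0.309, 0.951, 0.0], [0.951, 0.309, -0.0], [-0.0, 0.0, -1.0]]
wrist_force: [-0.4, -0.3, 0.7]
finger_gap: 0.0341
```

apply_moves --deltas "0 0 0 0.12 -0.2; 0 0 0 0.24 -0.2; 0 0 0 0.366 -0.2; 0 0 0 0.366 -0.2; 0 0 0 0.366 -0.2"

```text
t: 5.68
eef_pos: [0.577, -0.1887, 0.0913]
eef_rot: [[0.042, 0.999, 0.0], [0.999, -0.042, -0.0], [-0.0, 0.0, -1.0]]
wrist_force: [0.0, 0.5, -0.4]
finger_gap: 0.0343
```

```bash
python3 - <<'E'
from h import *
go(.578,-.19,.032,-.05)
b=shot('side','side4');box(b,(.5,.66,-.17,-.04));a=shot('top','top4');box(a,(.5,.66,-.17,-.04))
cv2.imwrite('pics/s4c.png',cv2.resize(b['img'][130:310,170:350,::-1],None,fx=3.3,fy=3.3,interpolation=cv2.INTER_CUBIC))
E
```

```text
t 5.6833 pos [ 0.577  -0.1887  0.0913] j [-0.42  0.35 -0.24  0.98  0.    1.19] F [ 0.   0.5 -0.4] gap 0.0343
shift mm [-1.3  1.1 59.3] turn 0.008
283 c [ 0.5789 -0.108 ] size [0.0966 0.0759] yaw -0.068 spout frame [-0.0033 -0.1153]
93 c [ 0.5829 -0.0935] size [0.0605 0.0751] yaw -0.076 spout frame [-1.000e-04 -1.006e-01]
```

View pics/s4c.png

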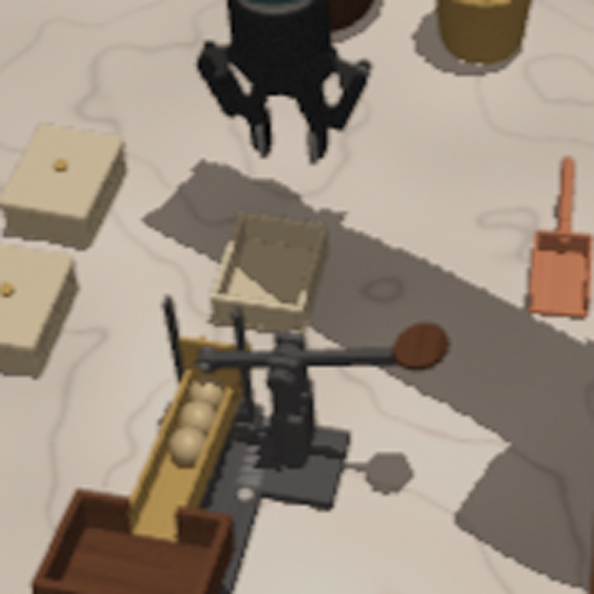

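apply_moves --deltas "-2 0 35 0.008 -0.2; -2 0 59 0.008 -0.2; -2 0 59 0.008 -0.2; 8 0 59 0.008 -0.2; 14 0 59 0.008 -0.2"

```text
t: 6.2
eef_pos: [0.5782, -0.1741, 0.0333]
eef_rot: [[0.053, 0.999, 0.001], [0.999, -0.053, 0.0], [0.0, 0.001, -1.0]]
wrist_force: [0.9, 0.1, 0.4]
finger_gap: 0.0344
```

```bash
python3 - <<'E'
from h import *
go(.588-.0042,-.078,.032,-.05)
E
```

```text
t 6.2 pos [ 0.5782 -0.1741  0.0333] j [-0.4   0.41 -0.3   0.87  0.    1.22] F [0.9 0.1 0.4] gap 0.0344
shift mm [96.3  0.6  1.3] turn -0.003
```

apply_moves --deltas "6 0 0 0 -0.2; 12 0 0 0 -0.2; 18 0 0 0 -0.2; 24 0 0 0 -0.2; 30 0 0 0 -0.2"

```text
t: 6.62
eef_pos: [0.5801, -0.1446, 0.0333]
eef_rot: [[0.053, 0.999, 0.002], [0.999, -0.053, -0.001], [-0.001, 0.002, -1.0]]
wrist_force: [1.1, -2.0, 2.1]
finger_gap: 0.0346
```

apply_moves --deltas "6 0 0 0 -0.2; 12 0 0 0 -0.2; 18 0 0 0 -0.2; 24 0 0 0 -0.2; 30 0 0 0 -0.2"

```text
t: 7.03
eef_pos: [0.5807, -0.1142, 0.0322]
eef_rot: [[0.053, 0.999, -0.0], [0.999, -0.053, 0.0], [-0.0, -0.0, -1.0]]
wrist_force: [0.5, -1.9, 1.8]
finger_gap: 0.0342
```

```bash
python3 - <<'E'
from h import *
go(.588-.0042,-.078,.032,-.05)
b=shot('side','side5');box(b,(.5,.66,-.12,.02))
cv2.imwrite('pics/s5c.png',cv2.resize(b['img'][130:310,170:350,::-1],None,fx=3.3,fy=3.3,interpolation=cv2.INTER_CUBIC))
E
```

```text
t 7.0333 pos [ 0.5807 -0.1142  0.0322] j [-0.3   0.39 -0.32  0.86 -0.    1.32] F [ 0.5 -1.9  1.8] gap 0.0342
shift mm [36.3  1.2  0.2] turn -0.003
194 c [ 0.5806 -0.0702] size [0.0837 0.0802] yaw 0.105 spout frame [-0.0035 -0.0775]
```

View pics/s5c.png

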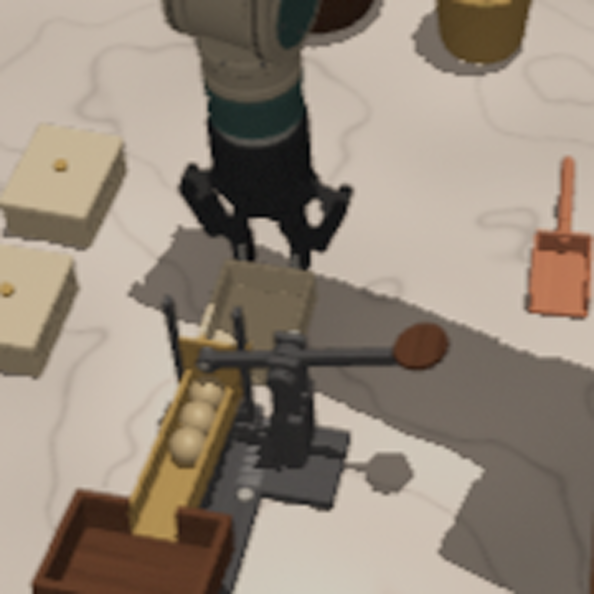

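Pushing straight; the box is squared to the fingers and is entering under the lip at crop (225,350). Continue to the foot.

apply_moves --deltas "6 0 0 0 -0.2; 12 0 0 0 -0.2; 17 0 0 0 -0.2; 22 0 0 0 -0.2; 26 0 0 0 -0.2"

```text
t: 7.5
eef_pos: [0.5819, -0.088, 0.0321]
eef_rot: [[0.053, 0.999, -0.001], [0.999, -0.053, 0.0], [0.0, -0.001, -1.0]]
wrist_force: [-1.0, -0.9, -0.4]
finger_gap: 0.0336
```

apply_moves --deltas "2 0 0 0 -0.2; 4 0 0 0 -0.2; 6 0 0 0 -0.2; 8 0 0 0 -0.2; 8 0 0 0 -0.2"

```text
t: 7.92
eef_pos: [0.5821, -0.0828, 0.0324]
eef_rot: [[0.054, 0.999, -0.001], [0.999, -0.054, -0.005], [-0.005, -0.001, -1.0]]
wrist_force: [-2.1, -7.3, -0.3]
finger_gap: 0.0342
```

```bash
python3 - <<'E'
from h import *
go(.588-.0042,-.078,.032,-.05)
E
```

```text
t 7.9167 pos [ 0.5821 -0.0828  0.0324] j [-0.25  0.39 -0.33  0.85 -0.01  1.38] F [-2.1 -7.3 -0.3] gap 0.0342
shift mm [4.9 1.4 0.3] turn -0.004
```

The force rose to 7 N, so the box is against the foot. Back off and check.

apply_moves --deltas "-5 0 0 0 -0.2; -35 0 0 0 -0.2; -70 0 0 0 -0.2; -80 0 -40 0 -0.2; -80 0 -80 0 -0.2"

```text
t: 8.33
eef_pos: [0.5758, -0.1622, 0.1103]
eef_rot: [[0.056, 0.998, -0.006], [0.998, -0.056, 0.003], [0.003, -0.006, -1.0]]
wrist_force: [1.3, -0.1, 0.8]
finger_gap: 0.0338
```

```bash
python3 - <<'E'
from h import *
go(.588-.0042,-.078,.032,-.05)
b=shot('side','side6');box(b,(.5,.66,-.12,.025))
a=shot('top','top6');box(a,(.5,.66,-.12,.025))
cv2.imwrite('pics/s6c.png',cv2.resize(b['img'][130:310,170:350,::-1],None,fx=3.3,fy=3.3,interpolation=cv2.INTER_CUBIC))
cv2.imwrite('pics/t6c.png',cv2.resize(a['img'][140:250,160:340,::-1],None,fx=4.4,fy=4.4,interpolation=cv2.INTER_CUBIC))
E
```

```text
t 8.3333 pos [ 0.5758 -0.1622  0.1103] j [-0.38  0.32 -0.23  1.02  0.    1.24] F [ 1.3 -0.1  0.8] gap 0.0338
shift mm [84.3  3.7 78.5] turn -0.006
144 c [ 0.5825 -0.0266] size [0.0948 0.075 ] yaw -0.1 spout frame [-0.0038 -0.0339]
141 c [ 0.585  -0.0263] size [0.0893 0.0752] yaw -0.059 spout frame [-0.0013 -0.0334]
```

View pics/s6c.png

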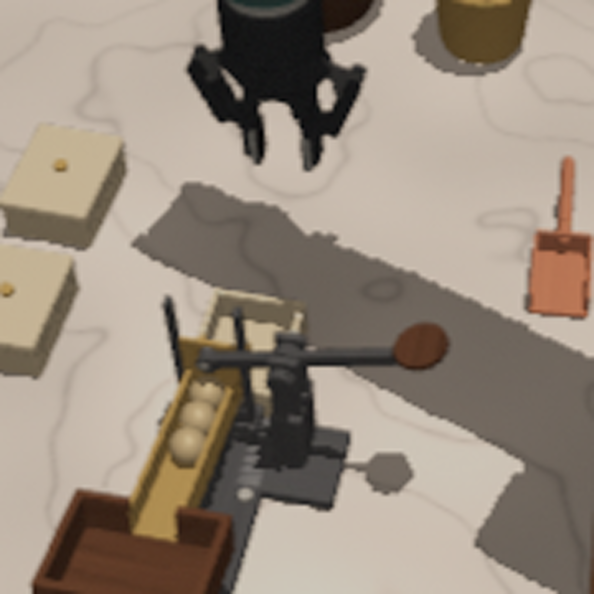

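View pics/t6c.png

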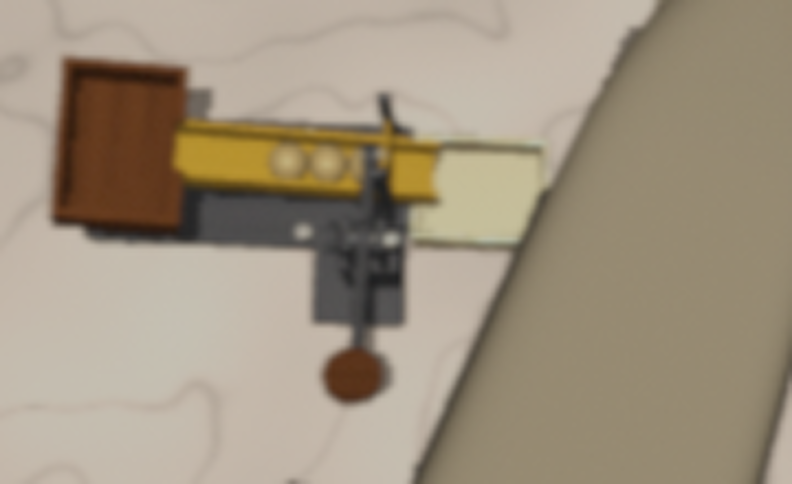

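apply_moves --deltas "0 0 -40 0 -1; 0 0 -80 0 -1; 0 0 -120 0 -1; 0 0 -130 0 -1; 0 0 -130 0 -1"

```text
t: 8.85
eef_pos: [0.5815, -0.1616, 0.2476]
eef_rot: [[0.053, 0.999, 0.01], [0.999, -0.053, -0.003], [-0.002, 0.01, -1.0]]
wrist_force: [-0.5, -0.3, -0.4]
finger_gap: 0.0002
```

```bash
python3 - <<'E'
from h import *
go(.437,.0535,.22,-.05)
E
```

```text
t 8.85 pos [ 0.5815 -0.1616  0.2476] j [-0.38  0.22 -0.06  1.28  0.    1.24] F [-0.5 -0.3 -0.4] gap 0.0002
shift mm [ 207.2 -155.9   25.6] turn -0.003
```

apply_moves --deltas "31 -24 0 0 -1; 62 -47 0 0 -1; 93 -70 0 0 -1; 124 -93 0 0 -1; 155 -117 0 0 -1"

```text
t: 9.27
eef_pos: [0.4675, 0.0019, 0.24]
eef_rot: [[0.054, 0.999, -0.003], [0.999, -0.054, 0.002], [0.001, -0.003, -1.0]]
wrist_force: [0.1, 0.4, 0.5]
finger_gap: 0.0003
```

apply_moves --deltas "30 -22 0 0 -1; 52 -39 0 0 -1; 52 -39 0 0 -1; 52 -39 0 0 -1; 52 -39 0 0 -1"

```text
t: 9.68
eef_pos: [0.4331, 0.0544, 0.2411]
eef_rot: [[0.052, 0.999, -0.001], [0.999, -0.052, 0.0], [0.0, -0.001, -1.0]]
wrist_force: [-0.8, 0.1, -0.5]
finger_gap: 0.0
```

```bash
python3 - <<'E'
from h import *
go(.436,.0535,.185,-.05)
b=shot('side','side7');
cv2.imwrite('pics/s7c.png',cv2.resize(b['img'][130:310,170:350,::-1],None,fx=3.3,fy=3.3,interpolation=cv2.INTER_CUBIC))
E
```

```text
t 9.6833 pos [0.4331 0.0544 0.2411] j [-0.02 -0.07 -0.39  1.25  0.    1.6 ] F [-0.8  0.1 -0.5] gap 0.0
shift mm [-0.7  3.  56.1] turn -0.002
```

View pics/s7c.png

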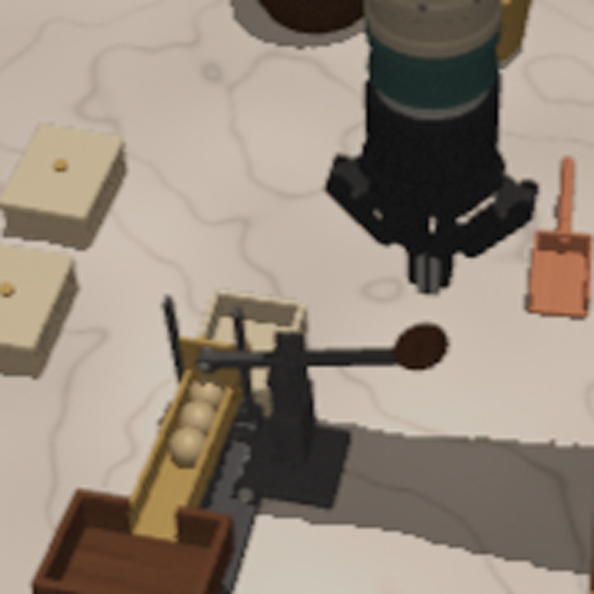

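The shut jaws' knuckles reach towards the mast, so I'll turn a quarter to keep them clear.

apply_moves --deltas "0 2 0 -0.12 -1; 0 2 0 -0.24 -1; 0 2 0 -0.36 -1; 0 2 0 -0.48 -1; 0 2 0 -0.6 -1"

```text
t: 10.15
eef_pos: [0.4363, 0.0531, 0.2418]
eef_rot: [[-0.523, 0.852, -0.001], [0.852, 0.523, 0.0], [0.0, -0.0, -1.0]]
wrist_force: [0.5, 0.7, -0.1]
finger_gap: -0.0002
```

apply_moves --deltas "0 0 0 -0.12 -1; 0 0 0 -0.24 -1; 0 0 0 -0.36 -1; 0 0 0 -0.48 -1; 0 0 0 -0.6 -1"

```text
t: 10.57
eef_pos: [0.4363, 0.0531, 0.2418]
eef_rot: [[-0.913, 0.408, -0.001], [0.408, 0.913, 0.0], [0.001, -0.0, -1.0]]
wrist_force: [0.3, -0.6, 0.5]
finger_gap: 0.0
```

apply_moves --deltas "0 0 0 -0.12 -1; 0 0 0 -0.24 -1; 0 0 10 -0.37 -1; 0 0 30 -0.37 -1; 0 0 40 -0.37 -1"

```text
t: 10.98
eef_pos: [0.4355, 0.0532, 0.2004]
eef_rot: [[-0.998, 0.056, -0.002], [0.056, 0.998, 0.0], [0.002, 0.0, -1.0]]
wrist_force: [-0.3, 0.1, -0.2]
finger_gap: 0.0001
```

```bash
python3 - <<'E'
from h import *
go(.436,.0535,.185,np.pi/2-.05)
E
```

```text
t 10.9833 pos [0.4355 0.0532 0.2004] j [-0.03 -0.04 -0.45  1.16  0.    0.03] F [-0.3  0.1 -0.2] gap 0.0001
shift mm [-0.5  0.3 15.4] turn -0.006
```

apply_moves --deltas "0 0 14 0 -1; 0 0 24 0 -1; 1 0 36 0 -1; 2 0 48 0 -1; 3 0 60 0 -1"

```text
t: 11.4
eef_pos: [0.4322, 0.0538, 0.1418]
eef_rot: [[-0.998, 0.055, -0.002], [0.055, 0.998, -0.0], [0.002, -0.0, -1.0]]
wrist_force: [-1.2, -0.3, 4.4]
finger_gap: -0.0001
```

apply_moves --deltas "1 0 10 0 -1; 2 0 17 0 -1; 2 0 19 0 -1; 2 0 19 0 -1; 2 0 19 0 -1"

```text
t: 11.82
eef_pos: [0.4324, 0.0539, 0.1246]
eef_rot: [[-0.999, 0.054, 0.003], [0.054, 0.999, -0.001], [-0.003, -0.001, -1.0]]
wrist_force: [-1.2, -0.3, 7.5]
finger_gap: 0.0001
```

```bash
python3 - <<'E'
from h import *
go(.43,.0535,.123,np.pi/2-.05)
b=shot('side','side8');
cv2.imwrite('pics/s8c.png',cv2.resize(b['img'][130:310,170:350,::-1],None,fx=3.3,fy=3.3,interpolation=cv2.INTER_CUBIC))
E
```

```text
t 11.8167 pos [0.4324 0.0539 0.1246] j [-0.02  0.03 -0.56  0.98 -0.    0.03] F [-1.2 -0.3  7.5] gap 0.0001
shift mm [ 2.4 -0.6  1.6] turn -0.005
```

View pics/s8c.png

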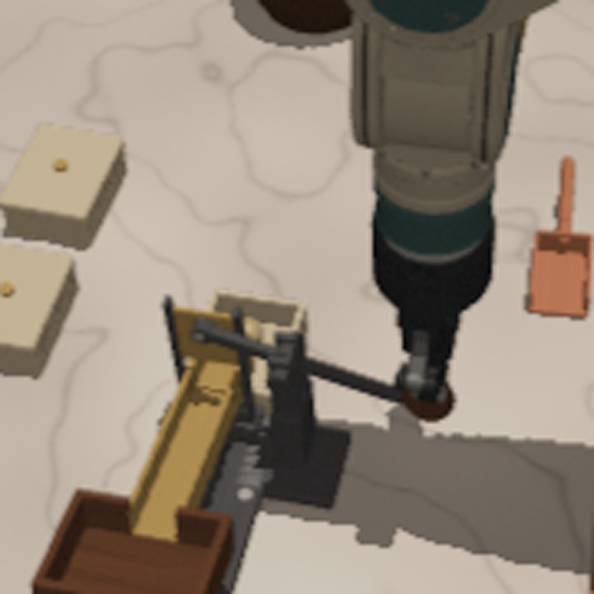

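The gate is raised and the runway is already empty. Press slightly further and hold.

apply_moves --deltas "0 0 2 0 -1; 0 0 2 0 -1; 0 0 2 0 -1; 0 0 2 0 -1; 0 0 2 0 -1"

```text
t: 12.28
eef_pos: [0.4325, 0.0539, 0.124]
eef_rot: [[-0.999, 0.054, 0.004], [0.054, 0.999, -0.001], [-0.004, -0.001, -1.0]]
wrist_force: [-3.9, -0.8, 16.5]
finger_gap: -0.0004
```

apply_moves --deltas "0 0 0 0 -1; 0 0 0 0 -1; 0 0 0 0 -1; 0 0 0 0 -1; 0 0 0 0 -1"

```text
t: 12.7
eef_pos: [0.4326, 0.0539, 0.124]
eef_rot: [[-0.999, 0.054, 0.004], [0.054, 0.999, -0.001], [-0.004, -0.001, -1.0]]
wrist_force: [-4.6, -1.4, 17.8]
finger_gap: -0.0002
```

apply_moves --deltas "0 0 0 0 -1; 0 0 0 0 -1; 0 0 0 0 -1; 0 0 0 0 -1; 0 0 0 0 -1"

```text
t: 13.12
eef_pos: [0.4326, 0.0539, 0.124]
eef_rot: [[-0.999, 0.054, 0.004], [0.054, 0.999, -0.001], [-0.004, -0.001, -1.0]]
wrist_force: [-3.4, -1.0, 17.1]
finger_gap: -0.0
```

apply_moves --deltas "0 0 0 0 -1; 0 0 0 0 -1; 0 0 0 0 -1; 0 0 0 0 -1; 0 0 0 0 -1"

```text
t: 13.53
eef_pos: [0.4326, 0.0539, 0.124]
eef_rot: [[-0.999, 0.054, 0.004], [0.054, 0.999, -0.001], [-0.004, -0.001, -1.0]]
wrist_force: [-3.4, -1.2, 17.0]
finger_gap: 0.0002
```

```bash
python3 - <<'E'
from h import *
b=shot('side','side9');a=shot('top','top9')
cv2.imwrite('pics/s9c.png',cv2.resize(b['img'][190:270,210:300,::-1],None,fx=6,fy=6,interpolation=cv2.INTER_CUBIC))
cv2.imwrite('pics/t9c.png',cv2.resize(a['img'][140:250,160:340,::-1],None,fx=4.4,fy=4.4,interpolation=cv2.INTER_CUBIC))
E
```

```text
(no output)
```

View pics/s9c.png

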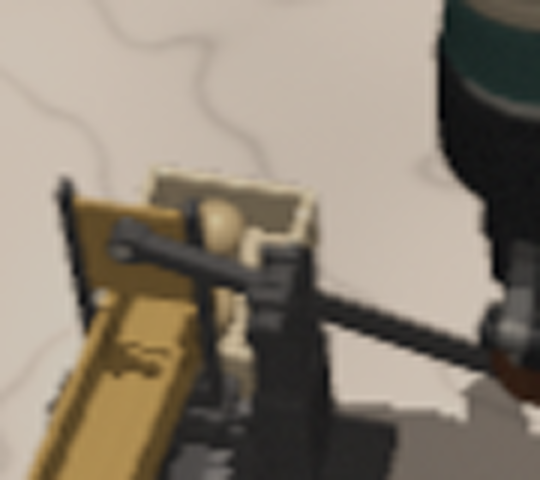

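View pics/t9c.png

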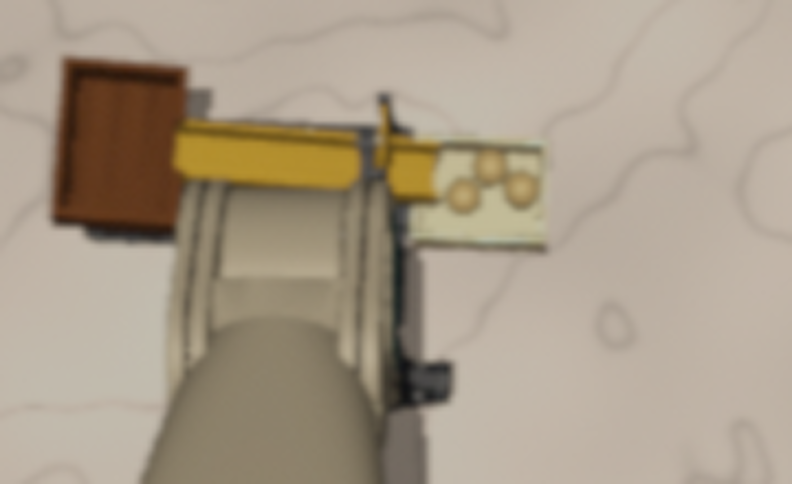

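All three pills are in the box (crop 463,195; 491,165; 521,188). Release slowly.

apply_moves --deltas "0 0 -8 0 -1; 0 0 -18 0 -1; 0 0 -28 0 -1; 0 0 -38 0 -1; 0 0 -48 0 -1"

```text
t: 14.05
eef_pos: [0.4313, 0.0545, 0.1705]
eef_rot: [[-0.999, 0.054, 0.001], [0.054, 0.999, 0.0], [-0.001, 0.0, -1.0]]
wrist_force: [0.7, -0.1, 2.2]
finger_gap: -0.0004
```

apply_moves --deltas "0 0 -10 0 -1; 0 0 -25 0 -1; 0 0 -50 0 -1; 0 0 -75 0 -1; 0 0 -75 0 -1"

```text
t: 14.47
eef_pos: [0.4324, 0.0545, 0.2487]
eef_rot: [[-0.999, 0.054, 0.006], [0.054, 0.999, 0.0], [-0.006, 0.001, -1.0]]
wrist_force: [0.6, -0.3, -0.1]
finger_gap: 0.0002
```

apply_moves --deltas "35 0 0 0 -1; 70 0 0 0 -1; 70 0 0 0 -1; 70 0 0 0 -1; 70 0 0 0 -1"

```text
t: 14.88
eef_pos: [0.3602, 0.0583, 0.2439]
eef_rot: [[-0.999, 0.054, -0.001], [0.054, 0.999, 0.0], [0.001, 0.0, -1.0]]
wrist_force: [-0.9, -0.2, 0.2]
finger_gap: 0.0002
```

```bash
python3 - <<'E'
from h import *
o=arm.get_obs();print(o['t'],o['eef_pos'],o['wrist_force'].round(1))
b=shot('side','side10');a=shot('top','top10');box(b,(.5,.66,-.12,.025));box(a,(.5,.66,-.12,.025))
P=pts(b);h=(P[...,2]>.165)&(P[...,2]<.19)&(P[...,0]>.41)&(P[...,0]<.46)&(abs(P[...,1]-.053)<.025);print('pad',h.sum(),P[h].mean(0))
cv2.imwrite('pics/s10c.png',cv2.resize(b['img'][150:310,190:350,::-1],None,fx=3.6,fy=3.6,interpolation=cv2.INTER_CUBIC))
cv2.imwrite('pics/t10c.png',cv2.resize(a['img'][140:250,160:340,::-1],None,fx=4.4,fy=4.4,interpolation=cv2.INTER_CUBIC))
E
```

```text
14.8833 [0.36018473 0.05827798 0.24392372] [-0.9 -0.2  0.2]
205 c [ 0.5826 -0.0271] size [0.0944 0.0738] yaw -0.102 spout frame [-0.0036 -0.0343]
273 c [ 0.5851 -0.0267] size [0.0906 0.0747] yaw -0.043 spout frame [-0.0012 -0.0338]
pad 196 [0.43642777 0.05554509 0.17736162]
```

View pics/s10c.png

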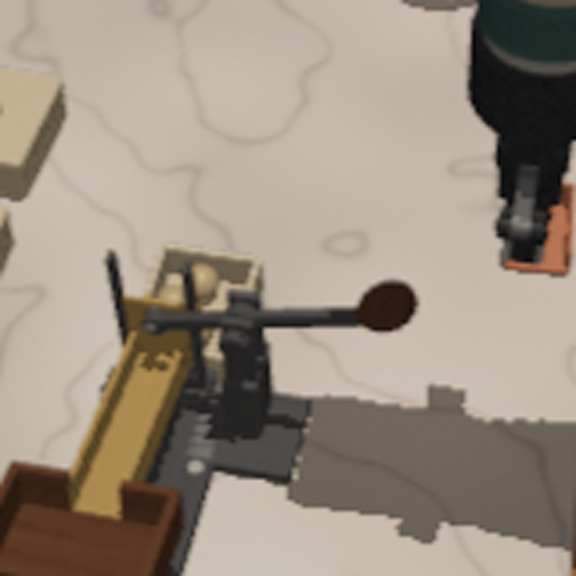

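View pics/t10c.png

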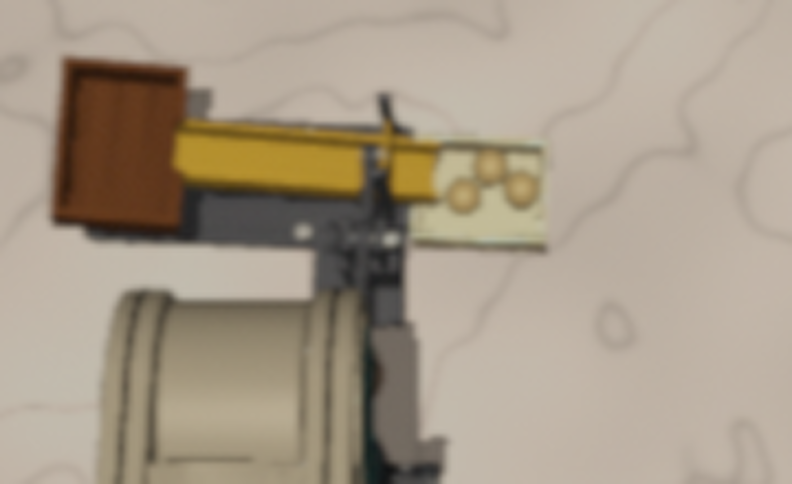

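The lever is up with the pad at z = 0.177, the gate is shut, the pills are in the box, and the arm is clear.

```bash
python3 - <<'E'
from plant import arm
print(arm.sign_off())
E
```

```text
the job is handed in; nothing more can be done
None
```

The job is done and handed in at about 15 s of the 72 s allowed. The sign-off gave no verdict.

**What I did:**
- I pushed the box sideways with two fingertips, which squared it and brought it onto the runway's line.
- I then pushed it from behind until the force rose to about 7 N against the iron foot.
- With the fingers shut, I pressed the pad fully down (17 N at the stop) and held it for about 2 s.
- I let the lever up and backed clear.

**Last checks:**
- **Pills:** the top view shows all three lying in the box.
- **Lever and gate:** the pad is back at z ≈ 0.177 m, about where it started. The side view shows the gate dropped shut.
- **Box:** it lies 1 to 4 mm off the runway's line and about 34 mm to -y of the spout by camera. Standing square against the foot would be 28 mm. The difference may be partly measurement, because the lip hides one end of the box. Both figures are within the limits.
- **Box angle:** the two cameras disagree slightly, -0.10 rad from the side and -0.04 rad from the top.
- **Other objects:** I saw no contact with anything else, but I did not measure their positions again at the end.

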